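# Load the tested battery pack into the power unit

## Robot

A 6-joint arm with a two-finger parallel gripper is mounted at the origin on the work surface. World frame = base frame: x ahead of the robot, y to its left, z up, the work surface at z = 0. Lengths are in m, angles in degrees, forces in N, time in s.
With the tool pointing down it reaches from about 0.25 to 0.725 m from the base axis. Payload 9.7 kg.
Tool frame: the origin (TCP) lies at the very end of the fingers, on their centre line; the grasp point (between the pads) lies 19 mm behind it; z points along the fingers, y is the line along which they close (so a half turn about z gives the same grasp; the last joint's range is limited). The gripper opens to 85 mm and grips with 20 to 120 N. Pads are 22 mm wide; open, the fingers measure 114 mm over their backs; the gripper's body (76 mm by 85 mm) begins 54 mm behind the grasp point. The pads swing forward as they close: fully open they stand 13 mm farther back than shut.
Start: joints at [67.208, 4.979, 10.078, 95.1, 0, 90], TCP at [0.213, 0.507, 0.231] pointing down, gripper open.
Joint ranges: [-179.16, 179.16], [-48.56, 103.87], [-65.8, 70.77], [-126.05, 130.52], [-82.76, 87.17], [-180, 180]. Speed limits (degrees/s): [127.2, 127.2, 147.25, 180, 180, 180].

## Interface

Orientations are given as [roll, pitch, yaw] about the fixed x, y, z axes, in that order (R = Rz(yaw) Ry(pitch) Rx(roll)).
In Python, from workcell import bot, viewer, finder gives the robot as it stands. The module is installed in compiled form; this text tells all that it offers.
- The arm moves only by the shell command python3 -m inch 'ROWS' [FORCE]. ROWS is JSON, a list that holds one entry, the list of rows, each a list of 7 numbers: the opening in per cent of the stroke, from 0 (shut) to 100 (fully open), then the shift along the tool's x, y, z in mm, then the turn, a rotation vector about the tool's x, y, z in degrees. In form: [[[grip, tx, ty, tz, ax, ay, az], ...]]. A call has 1 to 8 rows; each row shifts and turns the commanded pose from where the row before left it, along the tool's axes as they then stand; what a row does not reach is not made up. A row lasts 1/8 s, in which the tool goes at most 62.5 mm and 10.7 degrees, less where a joint would pass 70% of its speed; a pose out of reach is approached as far as the arm can. A call with a gripper value outside its range is refused whole. The fingers move at their own pace and stop on an object; FORCE is the grip in N (left out, the last holds). Time passes only in rows, so rows that do not move let the fingers close. It gives the time, the measured TCP pose, the force, the opening and the grip force at its end, in the units of the state.
- bot.get_obs(): the state, without advancing time (a new reading comes with each control period).
- viewer.camera(name): name is "scene" or "top" or "wrist"; returns a dict with "pixels" (400x640x3 uint8, red, green, blue), "vfov" (degrees; the focal length in pixels is half the picture's height over the tangent of half this angle, whatever the lens; pixels are square), "cx", "cy" (the principal point, pixels), "R" (3x3) and "t" (3): a world point X has camera coordinates R X + t. Camera axes: x right, y down, z forward; pixel columns grow to the right and rows downward; lengths in m; the calibration is good to about 2 mm. A picture is of the moment at which its call begins. There is no depth.
- bot.job_done(): hands the job in; it is judged then, once.
Trained networks look in the newest picture that a camera, given by its name, has taken for a name from the list of things; names that differ only in an ending like _2 or _b are one class to them, and where a whole thing is asked for, a point or a joint stands for the part that bears it (a point fixed in the world has none). Each returns a list of dicts, best first, with "conf" (0 to 1); they miss things now and then, are a little off and sometimes report something else, mostly with a low value. They report only what shows in the picture. A call takes as long as a camera call. They do not tell look-alikes from the thing itself.
- finder.outline_of(camera, thing): "pixels" (400x640 bool, what is visible of it) and "extent" ([centre column, centre row, width, height] in pixels, round what is visible of it).
- finder.mark_of(camera, thing): "position" ([column, row] in pixels: a listed point, or the origin of a listed thing).
The state is a dict: "time": time; "q": joint angles; "qd": joint speeds; "joint_efforts": joint torques, N m; "ee_pos": TCP position; "tcp_rot": TCP orientation; "wrist_force": force on the tool from outside, world axes, zero at the start; "torque": the same for the moment, N m; "opening": finger opening in m; "grasp_force": force on a finger pad.
Only numpy, scipy, OpenCV 4.12 (cv2) and the standard library are available. Lean on these libraries where they do the work, as an engineer would, in place of code of your own. Each camera call takes 0.05 s, during which the arm holds its last target. There are 200 camera calls.

## Task

The orange-capped battery pack has finished its test: lift it up off the hook it hangs on and load it into the empty battery bay of the yellow power unit. Lower it in upright, all the way down onto the floor of the bay, before you let go of it. Leave the green-capped pack hanging and do not disturb the tape roll or the screwdriver.

Things in the scene. Friction and masses are not known exactly. Their poses are not given: they have to be found in the camera images.
- orange_pack_center (a point): Centre (half-way up) of the orange-capped battery pack: a black upright block 40 (x) x 52 (y) x 150 (z) mm, about 0.45 kg, its top 32 mm orange. z points up, x out of its back, where a wire ring hangs it on a stand's hook. Its two bare side faces (y), 52 mm apart, are free all the way up. At the start its underside hangs 70 mm above the bench
- orange_pack_ring (a point): Middle of the cross bar (6 mm thick, along y) of the rigid level wire ring on the pack's back, 38 mm behind (+x) and 45 mm above the pack's centre; the ring's arms lie at y = +-18 mm. The bar rests on the hook
- hook_tip (a point): Top of the upturned tip of the hook (7 mm steel bar) that carries the orange-capped pack, 207 mm above the bench. z up, x from the pack to the stand's post. The tip stands 20 mm up inside the pack's ring, so the pack must rise over 20 mm (better 40) before it is free; then it can leave towards -x, away from the post
- stand_orange: Fixed stand of the orange-capped pack; origin on the bench under the hung pack's centre, axes as the hook's. Base plate 150 x 110 x 10 mm; aluminium post 24 mm wide, 192 mm tall, front face at x = 62 mm; a rubber rest touches the pack's back at 100 mm height. A like stand carries the green-capped pack; either may be left or right
- bay (a point): Centre of the floor of the open battery bay (grey well with a white rim line), 8 mm above the bench, z up. The well is 54 (x) by 66 (y) mm inside, 62 mm deep, walls 5 mm, rim 70 mm above the bench. The pack goes in with its 52 mm side along the bay's y, either way round
- power_unit: Fixed yellow power unit with teal sides, 180 (x) x 260 (y) mm, walls 75 mm high; origin under its centre, on the bench. The bay is centred at y = +60 mm; a dark controller with an orange-framed screen fills the other half (y below -6 mm), top 86 mm above the bench
- green_pack_center (a point): Centre of the green-capped battery pack, the same in shape and size as the orange one, hanging on its own stand; leave it
- tape_center (a point): Centre of a beige masking tape roll lying flat, 100 mm across, 25 mm high; leave it
- screwdriver_grip (a point): Middle of the handle of a red-handled screwdriver, 200 mm long, lying on the bench; leave it
Not all that is in view belongs to the job. What is shaped like the stand_orange but red is not meant.

How it is judged:
By the outcome, as a careful person would: the job done as asked, in the order asked, and still so for the second after the job is handed in, with the robot touching nothing.
It also fails if it takes over 48 s, if anything falls off the work surface, if the arm or the gripper's body presses on something with over 40 N, if the wrist force passes 120 N, or if a joint passes its speed limit or range.

## Working session

There is one attempt and no reset: what is moved stays moved. The work goes in short steps, Python scripts to look and compute and a shell command to move; the robot and the scene stay as the last step left them, time stands still between calls to the robot, and variables do not carry over. Pictures are saved under pics/ and viewed, at most 10 in all, crops included, and the job is handed in when it is done.

```bash
mkdir -p pics; cat > h.py <<'E'
import numpy as np, cv2
from workcell import bot, viewer, finder
from scipy.spatial.transform import Rotation as Ro
def K(c):
    f=200/np.tan(np.radians(c['vfov'])/2); return f
def ray(c,p):
    f=K(c); d=np.array([(p[0]-c['cx'])/f,(p[1]-c['cy'])/f,1]); R=np.array(c['R']);t=np.array(c['t'])
    return -R.T@t, R.T@d
def atz(c,p,z):
    o,d=ray(c,p); return o+d*(z-o[2])/d[2]
def proj(c,X):
    v=np.array(c['R'])@np.array(X)+np.array(c['t']); f=K(c); return np.array([f*v[0]/v[2]+c['cx'],f*v[1]/v[2]+c['cy']])
E
python3 - <<'E'
from h import *
Z=dict(orange_pack_center=.145,orange_pack_ring=.19,hook_tip=.207,stand_orange=0,bay=.008,power_unit=0,green_pack_center=.145,tape_center=.0125,screwdriver_grip=.015)
ims=[]
for n in('scene','top'):
    c=viewer.camera(n); ims.append(c['pixels'])
    print(n,c['vfov'],-np.array(c['R']).T@c['t'])
    for k,z in Z.items():
        for r in finder.mark_of(n,k)[:3]:
            print(n,k,round(r['conf'],2),np.round(r['position']),np.round(atz(c,r['position'],z),3))
    cv2.imwrite(f'pics/{n}0.png',c['pixels'][:,:,::-1])
print(bot.get_obs())
E
```

```text
scene 45.42754665964639 [ 1.129795   -0.25938128  1.24848405]
scene orange_pack_center 0.97 [428. 144.] [0.474 0.341 0.145]
scene hook_tip 0.69 [373.  88.] [0.268 0.259 0.207]
scene hook_tip 0.58 [438. 138.] [0.505 0.344 0.207]
scene stand_orange 0.7 [421. 172.] [0.477 0.347 0.   ]
scene stand_orange 0.59 [365. 129.] [0.254 0.257 0.   ]
scene stand_orange 0.54 [349. 294.] [ 0.754 -0.021  0.   ]
scene bay 0.83 [326. 204.] [0.475 0.025 0.008]
scene power_unit 0.62 [303. 213.] [ 0.473 -0.047  0.   ]
scene green_pack_center 0.67 [211. 222.] [ 0.485 -0.303  0.145]
scene tape_center 0.88 [426. 256.] [0.738 0.219 0.012]
scene screwdriver_grip 0.88 [352. 292.] [ 0.757 -0.014  0.015]
top 54.90971521854122 [ 0.36724758 -0.00856896  1.06825776]
top orange_pack_center 0.85 [170. 222.] [0.472 0.352 0.145]
top orange_pack_ring 0.86 [165. 201.] [0.515 0.347 0.19 ]
top hook_tip 0.91 [202. 310.] [0.271 0.251 0.207]
top hook_tip 0.55 [160. 204.] [0.506 0.353 0.207]
top stand_orange 0.95 [190. 225.] [0.476 0.351 0.   ]
top stand_orange 0.58 [160. 204.] [0.539 0.439 0.   ]
top stand_orange 0.32 [448. 21
[... 384 characters left out ...]
 120.] [ 0.767 -0.014  0.015]
{'time': 1.0, 'q': array([ 6.72094105e+01,  4.97763964e+00,  1.00770417e+01,  9.50995759e+01,
       -5.19246337e-04,  8.99997630e+01]), 'qd': array([-0.00052012,  0.01625888,  0.01426337, -0.01720896,  0.07528124,
        0.1473373 ]), 'joint_efforts': array([ 5.49532469e-04, -5.20110512e+01,  4.64864123e+01,  1.75928912e-03,
       -1.07710075e-04,  9.17988928e-06]), 'ee_pos': array([0.21304778, 0.50704709, 0.23128573]), 'tcp_rot': array([-1.79999826e+02,  5.19245618e-04,  1.57209648e+02]), 'wrist_force': array([-0.5115981 , -0.20194947,  0.17191906]), 'torque': array([ 0.0105809 ,  0.02235763, -0.03715489]), 'grasp_force': 0.0, 'opening': 0.08525628980475597}
```

View pics/scene0.png

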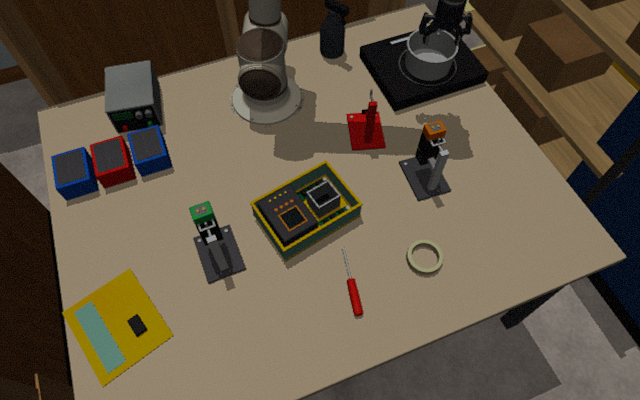

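View pics/top0.png

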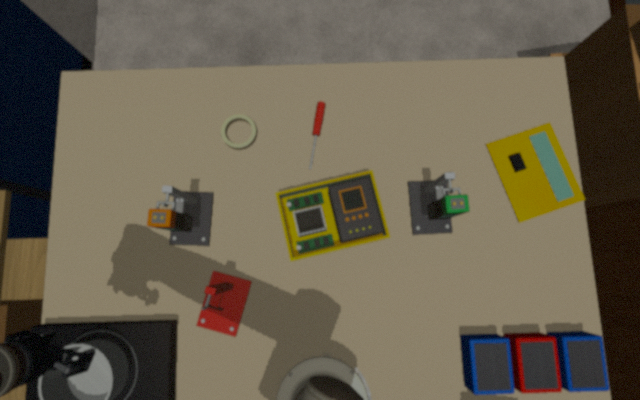

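The scene view shows the orange pack at about (428,144) hanging on its right-hand stand. The bay is at (326,204) and the red decoy stand at (365,129). In the top view the pack is at (170,222) with the stand axes almost along the world axes (yaw ≈ -2°). The bay is at (309,222) and the power unit is turned about +13°. Both cameras agree: pack ≈ (0.473, 0.347), bay ≈ (0.474, 0.023).

I'll rise and turn to yaw ≈ -2°, because the other half-turn would put the last joint out of range at the bay. Then I'll go above the pack.

```bash
python3 -m inch '[[[100,0,0,-25,0,0,9.95],[100,0,0,-25,0,0,9.95],[100,0,0,-25,0,0,9.95],[100,0,0,-25,0,0,9.95],[100,0,0,0,0,0,9.95],[100,0,0,0,0,0,9.95],[100,0,0,0,0,0,9.95],[100,0,0,0,0,0,9.95]]]'
python3 -m inch '[[[100,0,0,0,0,0,9.95],[100,0,0,0,0,0,9.95],[100,0,0,0,0,0,9.95],[100,0,0,0,0,0,9.95],[100,0,0,0,0,0,9.95],[100,0,0,0,0,0,9.95],[100,0,0,0,0,0,9.95],[100,0,0,0,0,0,9.95]]]'
python3 -m inch '[[[100,30,20,0,0,0,0],[100,30,20,0,0,0,0],[100,30,20,0,0,0,0],[100,30,20,0,0,0,0],[100,30,20,0,0,0,0],[100,30,20,0,0,0,0],[100,30,20,0,0,0,0],[100,0,0,0,0,0,0]]]'
python3 - <<'E'
from h import *
Z=dict(orange_pack_center=.145,orange_pack_ring=.19,hook_tip=.207,stand_orange=0)
for n in('wrist','top'):
    c=viewer.camera(n); print(n,c['vfov'],-np.array(c['R']).T@c['t'])
    for k,z in Z.items():
        for r in finder.mark_of(n,k)[:2]:
            print(n,k,round(r['conf'],2),np.round(r['position']),np.round(atz(c,r['position'],z),3))
    cv2.imwrite(f'pics/{n}1.png',c['pixels'][:,:,::-1])
E
```

```text
time: 2.0
ee_pos: [0.2131, 0.5071, 0.3313]
tcp_rot: [180.0, -0.0, 77.3]
wrist_force: [-1.0, -0.6, -0.4]
opening: 0.0853
grasp_force: 0.0
time: 3.0
ee_pos: [0.4303, 0.2799, 0.3317]
tcp_rot: [-167.8, 7.2, 26.3]
wrist_force: [0.3, 0.8, 0.7]
opening: 0.0856
grasp_force: 0.0
time: 4.0
ee_pos: [0.6633, 0.2466, 0.2632]
tcp_rot: [-167.8, 6.9, 26.3]
wrist_force: [-0.2, 0.2, 0.7]
opening: 0.0852
grasp_force: 0.0
wrist 65.62080660821843 [0.75956732 0.26076025 0.39311234]
wrist orange_pack_center 0.93 [192. 271.] [0.478 0.352 0.145]
wrist orange_pack_ring 0.65 [177. 275.] [0.516 0.347 0.19 ]
wrist hook_tip 0.86 [162. 293.] [0.506 0.349 0.207]
wrist stand_orange 0.61 [245. 216.] [0.472 0.352 0.   ]
wrist stand_orange 0.61 [249. 335.] [0.232 0.261 0.   ]
top 54.90971521854122 [ 0.36724758 -0.00856896  1.06825776]
top orange_pack_ring 0.89 [162. 201.] [0.516 0.353 0.19 ]
top hook_tip 0.77 [162. 205.] [0.504 0.348 0.207]
top stand_orange 0.8 [192. 226.] [0.474 0.347 0.   ]
```

View pics/wrist1.png

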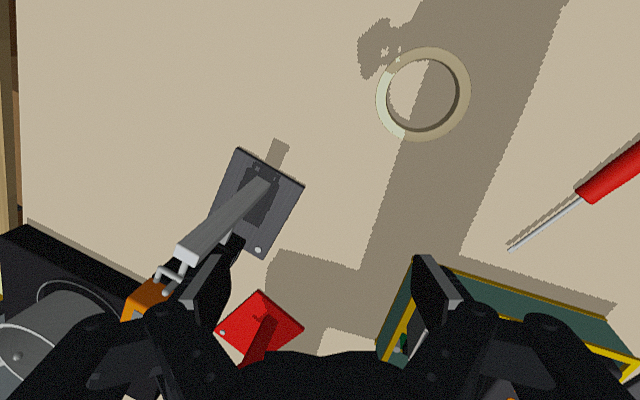

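The second call ran into a joint limit and drifted to (0.66, 0.25) without touching anything. The view confirms the stand at (240,215) and the pack cap at (150,300). I'll check the joints before moving on.

```bash
python3 - <<'E'
from h import *
o=bot.get_obs(); print(np.round(o['q'],1),o['ee_pos'],o['tcp_rot'],o['wrist_force'])
c=viewer.camera('wrist'); R=Ro.from_euler('xyz',o['tcp_rot'],degrees=True).as_matrix()
cw=-np.array(c['R']).T@c['t']; print('cam in tool',R.T@(cw-o['ee_pos'])); print('cam axes in tool',np.round(np.array(c['R'])@R,2))
E
```

```text
[ 16.2  46.9  70.7 122.2  10.8 169.6] [0.662391   0.2476474  0.26956845] [-167.89538402    6.3211092    26.40574732] [ 0.59875859 -0.70910698  0.58266571]
cam in tool [ 0.07638854 -0.00029449 -0.14320304]
cam axes in tool [[ 0.    1.   -0.  ]
 [-0.95 -0.   -0.3 ]
 [-0.3   0.    0.95]]
```

```bash
cat >> h.py <<'E'
def delta(p,rpy):
    o=bot.get_obs(); R=Ro.from_euler('xyz',o['tcp_rot'],degrees=True); T=Ro.from_euler('xyz',rpy,degrees=True)
    print('shift mm',np.round(1e3*R.inv().apply(np.array(p)-o['ee_pos']),1),'turn',np.round((R.inv()*T).as_rotvec(degrees=True),2),'q',np.round(o['q'],1))
E
python3 -c "
from h import *
delta([.48,.2,.34],[180,0,26.4])"
```

```text
shift mm [-191.3  -48.1  -40.7] turn [-12.1    6.33  -0.67] q [ 16.2  47.   70.7 122.2  10.8 169.6]
```

```bash
python3 -m inch '[[[100,-32,-8,-20,0,0,0],[100,-32,-8,-20,0,0,0],[100,-32,-8,0,-2,1,-4],[100,-32,-8,0,-2,1,-4],[100,-32,-8,0,-2,1,0],[100,-32,-8,0,-2,1,0],[100,0,0,0,-2,1,0],[100,0,0,0,-2,1,0]]]'
python3 -c "
from h import *
delta(bot.get_obs()['ee_pos'],[180,0,27])"
```

```text
time: 5.55
ee_pos: [0.482, 0.1893, 0.3322]
tcp_rot: [-179.4, -1.1, 33.6]
wrist_force: [0.7, 0.0, -0.1]
opening: 0.0852
grasp_force: 0.0
shift mm [0. 0. 0.] turn [-0.68 -1.04  6.59] q [ 21.    3.2  19.8 105.6   0.8 167.4]
```

```bash
python3 -m inch '[[[100,0,0,0,-0.65,-1.05,0],[100,0,0,0,0,0,-10.3],[100,0,0,0,0,0,-10.3],[100,0,0,0,0,0,-10.3],[100,0,0,0,0,0,-10.3],[100,0,0,0,0,0,-10.3],[100,0,0,0,0,0,-10.3],[100,0,0,0,0,0,-10.3]]]'
python3 -m inch '[[[100,0,0,0,0,0,-10.3],[100,0,0,0,0,0,-10.3],[100,0,0,0,0,0,-10.3],[100,0,0,0,0,0,-10.3],[100,0,0,0,0,0,-10.3],[100,0,0,0,0,0,-10.3],[100,0,0,0,0,0,-10.3],[100,0,0,0,0,0,0]]]'
python3 -c "
from h import *
delta([.473,.347,.34],[180,0,178])"
```

```text
time: 6.55
ee_pos: [0.4824, 0.1895, 0.3309]
tcp_rot: [-179.7, -0.0, 106.0]
wrist_force: [0.3, 0.4, 0.3]
opening: 0.0854
grasp_force: 0.0
time: 7.55
ee_pos: [0.4822, 0.1895, 0.3311]
tcp_rot: [-180.0, -0.2, 177.7]
wrist_force: [0.5, 0.3, 0.1]
opening: 0.0853
grasp_force: 0.0
shift mm [ 15.5 157.   -9. ] turn [-0.04 -0.22 -0.27] q [2.140e+01 4.400e+00 2.090e+01 1.067e+02 1.000e-01 2.370e+01]
```

```bash
python3 -m inch '[[[100,15,27,-2,0,-0.2,0],[100,15,26,-2,0,0,0],[100,15,26,-2,0,0,0],[100,10,26,-2,0,0,0],[100,0,26,-2,0,0,0],[100,0,26,0,0,0,0],[100,0,0,0,0,0,0]]]'
python3 - <<'E'
from h import *
Z=dict(orange_pack_center=.145,orange_pack_ring=.19,hook_tip=.207,stand_orange=0)
for n in('wrist',):
    c=viewer.camera(n); print(n,-np.array(c['R']).T@c['t'])
    for k,z in Z.items():
        for r in finder.mark_of(n,k)[:2]:
            print(n,k,round(r['conf'],2),np.round(r['position']),np.round(atz(c,r['position'],z),4))
    im=c['pixels']; cv2.imwrite(f'pics/{n}2.png',im[:,:,::-1])
    h=cv2.cvtColor(im,cv2.COLOR_RGB2HSV); m=cv2.inRange(h,(5,140,60),(20,255,255))
    cs,_=cv2.findContours(m,0,1); k=max(cs,key=cv2.contourArea); b=cv2.minAreaRect(k); 
    for p in cv2.boxPoints(b): print('px',p.round(1),'z.22',atz(c,p,.22).round(4))
delta([.473,.347,.34],[180,0,178])
E
```

```text
time: 8.43
ee_pos: [0.4328, 0.3497, 0.3406]
tcp_rot: [-179.9, -0.0, 177.7]
wrist_force: [-0.9, 0.3, -0.1]
opening: 0.0852
grasp_force: 0.0
wrist [0.35749727 0.3533075  0.48381038]
wrist orange_pack_center 0.75 [322. 208.] [0.4737 0.3493 0.145 ]
wrist orange_pack_center 0.67 [317. 177.] [0.4368 0.3458 0.145 ]
wrist orange_pack_ring 0.72 [322. 256.] [0.5121 0.3478 0.19  ]
wrist hook_tip 0.94 [323. 261.] [0.5083 0.3491 0.207 ]
wrist stand_orange 0.92 [316. 179.] [0.4747 0.3405 0.    ]
wrist stand_orange 0.79 [251.  22.] [0.2473 0.2599 0.    ]
px [294. 204.] z.22 [0.4434 0.3256 0.22  ]
px [350. 204.] z.22 [0.4454 0.3757 0.22  ]
px [350. 253.] z.22 [0.494  0.3751 0.22  ]
px [294. 253.] z.22 [0.4919 0.3224 0.22  ]
shift mm [-40.2   1.1   2.3] turn [ 0.02  0.1  -0.31] q [ 3.880e+01  1.010e+01  2.850e+01  1.083e+02 -1.000e-01  4.110e+01]
```

View pics/wrist2.png

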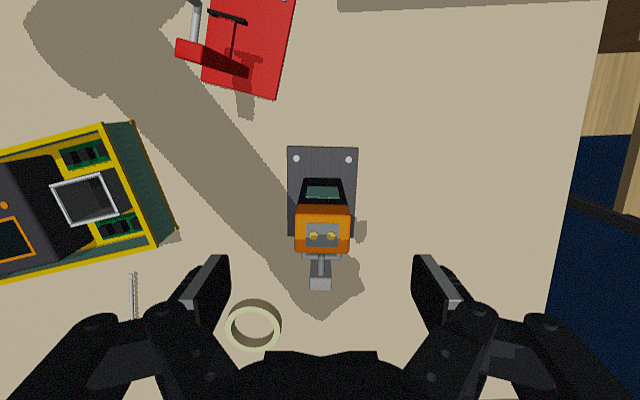

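The pack cap spans (294–350, 204–253), square to the gripper. Its centre measures (0.473, 0.349), and the bar at x = 0.512 agrees with the stated size. I'll move above it and descend, with the pads 36 mm below the top.

```bash
python3 -m inch '[[[100,-20,0.5,0,0,0,0],[100,-20,0.5,20,0,0,0],[100,0,0,30,0,0,0],[100,0,0,30,0,0,0],[100,0,0,30,0,0,0],[100,0,0,30,0,0,0],[100,0,0,32,0,0,0],[100,0,0,0,0,0,0]]]'
python3 - <<'E'
from h import *
c=viewer.camera('wrist'); cv2.imwrite('pics/wrist3.png',c['pixels'][:,:,::-1])
E
```

```text
time: 9.68
ee_pos: [0.472, 0.3462, 0.1665]
tcp_rot: [-179.8, -0.2, 177.7]
wrist_force: [-0.0, -0.3, -0.3]
opening: 0.0853
grasp_force: 0.0
```

View pics/wrist3.png

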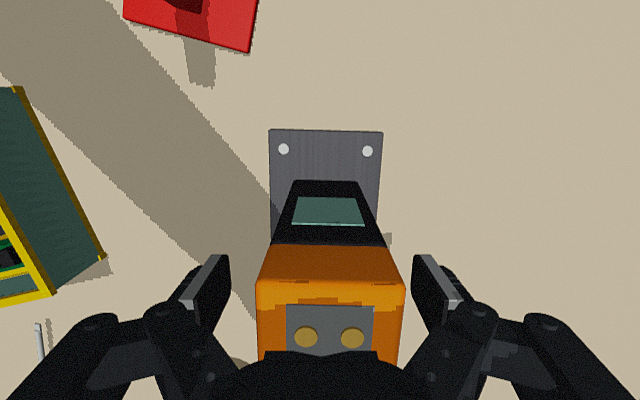

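The fingers straddle the pack (cap columns 257–405, finger gap 230–412). The pack sits about 3 mm to the +y side and is turned about 1.5°. I'll correct both and close gently.

```bash
python3 -m inch '[[[100,0,3.5,0,0,0,1.5],[100,0,0,0,0,0,0],[40,0,0,0,0,0,0],[40,0,0,0,0,0,0],[40,0,0,0,0,0,0],[40,0,0,0,0,0,0],[40,0,0,0,0,0,0],[40,0,0,0,0,0,0]]]' 60
python3 -m inch '[[[30,0,0,0,0,0,0],[30,0,0,0,0,0,0],[30,0,0,0,0,0,0]]]' 60
```

```text
time: 10.72
ee_pos: [0.4729, 0.3514, 0.1705]
tcp_rot: [179.9, 0.1, 176.3]
wrist_force: [-4.2, 0.8, 5.2]
opening: 0.0516
grasp_force: 62.3
time: 11.1
ee_pos: [0.4729, 0.3514, 0.1706]
tcp_rot: [179.9, 0.1, 176.3]
wrist_force: [-4.0, 0.3, 5.7]
opening: 0.0516
grasp_force: 62.3
```

```bash
python3 -m inch '[[[30,0,0,-8,0,0,0],[30,0,0,-10,0,0,0],[30,0,0,-10,0,0,0],[30,0,0,-12,0,0,0],[30,0,0,-12,0,0,0],[30,0,0,-12,0,0,0],[30,0,0,-6,0,0,0],[30,0,0,0,0,0,0]]]' 80
python3 - <<'E'
from h import *
o=bot.get_obs(); print(o['ee_pos'],o['tcp_rot'],o['torque'],o['wrist_force'])
a=[viewer.camera(n)['pixels'] for n in('wrist','scene')]
cv2.imwrite('pics/lift.png',np.hstack([cv2.resize(a[0],(400,250)),cv2.resize(a[1][40:240,280:600],(400,250))])[:,:,::-1])
E
```

```text
time: 12.1
ee_pos: [0.4731, 0.3513, 0.2405]
tcp_rot: [180.0, 0.1, 176.3]
wrist_force: [0.3, -0.2, -5.9]
opening: 0.0516
grasp_force: 83.8
[0.47307723 0.35127414 0.24051727] [1.79955032e+02 1.20543671e-01 1.76294765e+02] [0.0172032  0.04667572 0.01949185] [ 0.31657024 -0.15776634 -5.87598428]
```

View pics/lift.png

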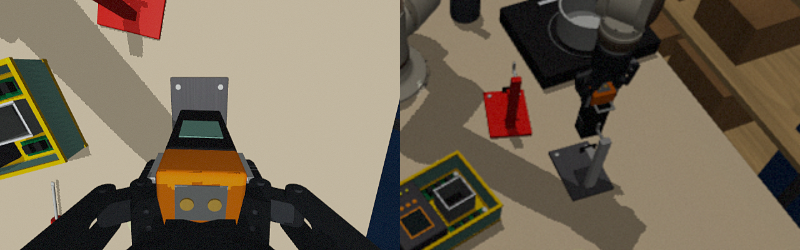

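Wrist and scene views show the pack gripped straight, off the hook, with the stand clear below. Next I'll measure the bay rim at z = 0.07 in the top and scene views.

```bash
python3 - <<'E'
from h import *
for n in('top','scene','wrist'):
    c=viewer.camera(n)
    for r in finder.mark_of(n,'bay')[:1]: print(n,round(r['conf'],2),np.round(r['position']),atz(c,r['position'],.008).round(4))
    for r in finder.outline_of(n,'power_unit')[:1]:
        m=r['pixels'].astype(np.uint8); g=c['pixels'].astype(int)
        w=((g.min(2)>115)&(g.max(2)-g.min(2)<45)&(m>0)).astype(np.uint8)
        w=cv2.morphologyEx(w,cv2.MORPH_CLOSE,np.ones((3,3)))
        k=max(cv2.findContours(w,0,1)[0],key=cv2.contourArea)
        P=np.array([atz(c,p[0],.07)[:2] for p in k],np.float32)*1000
        print(n,'rim',cv2.contourArea(k),cv2.minAreaRect(P))
        y=(cv2.inRange(cv2.cvtColor(c['pixels'],cv2.COLOR_RGB2HSV),(22,120,60),(34,255,255))>0)&(m>0)
        k=max(cv2.findContours(y.astype(np.uint8),0,1)[0],key=cv2.contourArea)
        P=np.array([atz(c,p[0],.075)[:2] for p in k],np.float32)*1000
        print(n,'unit',cv2.minAreaRect(P))
delta([.473,.023,.24],[180,0,193])
E
```

```text
top 0.7 [311. 221.] [0.4781 0.0147 0.008 ]
top rim 4.0 ((404.8231201171875, 47.349910736083984), (5.50762939453125, 5.427814483642578), 43.74283981323242)
top unit ((486.0920104980469, -40.9290771484375), (184.5690155029297, 264.494140625), 11.83071231842041)
scene 0.81 [323. 206.] [0.4769 0.0162 0.008 ]
scene rim 5.5 ((434.039794921875, 34.750789642333984), (9.382190704345703, 23.285242080688477), 52.08864212036133)
scene unit ((486.27557373046875, -41.300994873046875), (184.60467529296875, 266.23968505859375), 11.736660957336426)
wrist rim 435.0 ((473.30255126953125, 22.353614807128906), (64.85597229003906, 65.18163299560547), 11.811595916748047)
wrist unit ((472.4178161621094, 26.178077697753906), (184.0597686767578, 136.5742645263672), 11.768355369567871)
shift mm [-2.130e+01 -3.274e+02 -1.000e-01] turn [ 1.00e-02  9.00e-02 -1.67e+01] q [36.6 10.6 17.3 96.6 -0.  40.3]
```

```bash
python3 -m inch '[[[30,15,0,-2,0,0,0],[30,15,-10,0,0,0,0],[30,0,-20,0,0,0,0],[30,0,-30,0,0,0,0],[30,0,-35,0,0,0,0],[30,0,-35,0,0,0,0],[30,-5,-35,0,0,0,0],[30,-7,-35,0,0,0,0]]]'
python3 -m inch '[[[30,-10,-30,0,0,0,0],[30,-10,-30,0,0,0,0],[30,-10,-25,0,0,0,0],[30,-5,-20,0,0,0,0],[30,-5,-15,0,0,0,-5],[30,0,-8,0,0,0,-5],[30,0,0,0,0,0,-5.5],[30,0,0,0,0,0,0]]]'
python3 - <<'E'
from h import *
delta([.474,.0176,.24],[180,0,191.8])
a=[]
for n in('top','scene','wrist'):
    c=viewer.camera(n); a.append(c['pixels'])
    for r in finder.mark_of(n,'bay')[:1]: print(n,round(r['conf'],2),np.round(r['position']),atz(c,r['position'],.008).round(4))
    for r in finder.mark_of(n,'orange_pack_center')[:1]: print(n,'pack',round(r['conf'],2),np.round(r['position']),atz(c,r['position'],.2155).round(4))
cv2.imwrite('pics/over.png',np.hstack([cv2.resize(a[2],(400,250)),cv2.resize(a[1][120:270,210:450],(400,250))])[:,:,::-1])
E
```

```text
time: 13.65
ee_pos: [0.4416, 0.1511, 0.2424]
tcp_rot: [180.0, 0.1, 176.3]
wrist_force: [-0.0, 0.4, -5.1]
opening: 0.0514
grasp_force: 84.2
time: 14.65
ee_pos: [0.474, 0.0219, 0.2422]
tcp_rot: [-180.0, 0.1, -168.3]
wrist_force: [-0.3, 0.1, -5.4]
opening: 0.0511
grasp_force: 84.3
shift mm [ 0.9 -4.2  2.2] turn [-0.01  0.12 -0.07] q [ 2.6 -5.2  1.1 96.2  0.  -9.1]
top 0.46 [238. 130.] [0.7476 0.2192 0.008 ]
scene 0.94 [325. 203.] [0.4707 0.0246 0.008 ]
scene pack 0.93 [324. 164.] [0.4718 0.0184 0.2155]
wrist 0.74 [316. 166.] [0.4752 0.0168 0.008 ]
```

View pics/over.png

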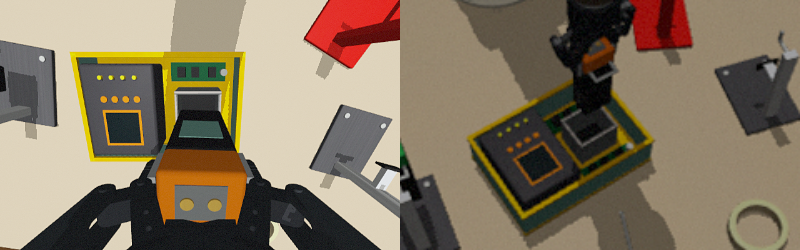

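The pack hangs over the bay, squared to it. In the wrist view the rim is centred about 2–3 mm to the left of the pack. I'll correct that and lower it, watching the force.

```bash
python3 -m inch '[[[30,0,-3.5,0,0,0,0],[30,0,0,15,0,0,0],[30,0,0,15,0,0,0],[30,0,0,15,0,0,0],[30,0,0,10,0,0,0],[30,0,0,5,0,0,0],[30,0,0,0,0,0,0]]]'
python3 - <<'E'
from h import *
delta([.474,.0176,.24],[180,0,191.8])
c=viewer.camera('wrist'); s=viewer.camera('scene')
cv2.imwrite('pics/near.png',np.hstack([cv2.resize(c['pixels'][60:310,120:520],(400,250)),cv2.resize(s['pixels'][140:240,260:420],(400,250))])[:,:,::-1])
E
```

```text
time: 15.98
ee_pos: [0.4751, 0.019, 0.1818]
tcp_rot: [-180.0, 0.1, -168.2]
wrist_force: [-0.2, 0.4, -4.7]
opening: 0.0512
grasp_force: 84.2
shift mm [  1.3  -1.2 -58.2] turn [-0.    0.08 -0.  ] q [ 2.3 -6.  -6.3 89.6  0.  -9.5]
```

View pics/near.png

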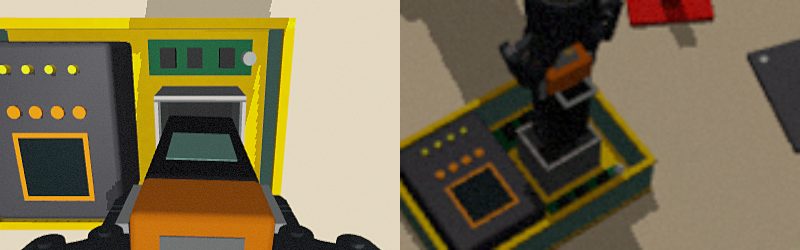

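The pack's lower end is over the opening, with a gap on all visible sides (rim columns 153–245, pack 165–240). Lowering it in.

```bash
python3 -m inch '[[[30,1,-1.5,4,0,0,0],[30,0,0,6,0,0,0],[30,0,0,6,0,0,0],[30,0,0,6,0,0,0],[30,0,0,0,0,0,0]]]'
python3 -m inch '[[[30,0,0,8,0,0,0],[30,0,0,8,0,0,0],[30,0,0,8,0,0,0],[30,0,0,8,0,0,0],[30,0,0,6,0,0,0],[30,0,0,3,0,0,0],[30,0,0,0,0,0,0]]]'
```

```text
time: 16.7
ee_pos: [0.4742, 0.0173, 0.1593]
tcp_rot: [180.0, 0.0, -168.2]
wrist_force: [-0.0, 0.7, -5.7]
opening: 0.0511
grasp_force: 84.2
time: 17.58
ee_pos: [0.4746, 0.0173, 0.1189]
tcp_rot: [-180.0, 0.1, -168.2]
wrist_force: [0.4, -0.6, -5.1]
opening: 0.0511
grasp_force: 84.2
```

No contact so far, and about 10 mm remains.

```bash
python3 -m inch '[[[30,0,0,3,0,0,0],[30,0,0,2,0,0,0],[30,0,0,2,0,0,0],[30,0,0,1,0,0,0],[30,0,0,0,0,0,0]]]'
python3 -m inch '[[[30,0,0,1,0,0,0],[30,0,0,1,0,0,0],[30,0,0,0,0,0,0]]]'
```

```text
time: 18.2
ee_pos: [0.4746, 0.0173, 0.1109]
tcp_rot: [-180.0, 0.1, -168.2]
wrist_force: [-0.3, -0.5, -5.1]
opening: 0.0514
grasp_force: 84.2
time: 18.58
ee_pos: [0.4748, 0.0174, 0.1095]
tcp_rot: [-180.0, 0.1, -168.2]
wrist_force: [-0.7, -0.5, -0.2]
opening: 0.0516
grasp_force: 84.5
```

```bash
python3 -m inch '[[[30,0,0,1,0,0,0],[30,0,0,0,0,0,0]]]'
python3 - <<'E'
from h import *
for n in('scene','wrist'):
    c=viewer.camera(n); z=.083
    for r in finder.mark_of(n,'orange_pack_center')[:1]: print(n,round(r['conf'],2),r['position'],atz(c,r['position'],z).round(4),proj(c,[.474,.0175,.083]))
E
```

```text
time: 18.82
ee_pos: [0.4749, 0.0174, 0.1094]
tcp_rot: [-180.0, 0.2, -168.2]
wrist_force: [-3.3, -1.4, 8.8]
opening: 0.0514
grasp_force: 85.1
scene 0.79 [318.3, 194.0] [0.4763 0.0009 0.083 ] [323.38123453 191.50237611]
```

It's on the floor: contact came at the expected height, with 9 N upward. Releasing and withdrawing straight up.

```bash
python3 -m inch '[[[75,0,0,0,0,0,0],[85,0,0,0,0,0,0],[100,0,0,0,0,0,0],[100,0,0,0,0,0,0],[100,0,0,0,0,0,0],[100,0,0,-10,0,0,0],[100,0,0,-20,0,0,0],[100,0,0,-20,0,0,0]]]' 20
python3 -m inch '[[[100,0,0,-25,0,0,0],[100,0,0,-25,0,0,0],[100,0,0,-25,0,0,0],[100,0,0,-25,0,0,0],[100,20,0,0,0,0,0],[100,20,0,0,0,0,0],[100,0,0,0,0,0,0]]]'
python3 - <<'E'
from h import *
w=viewer.camera('wrist'); s=viewer.camera('scene')
for r in finder.mark_of('scene','orange_pack_center')[:1]: print(r,proj(s,[.474,.0175,.083]))
cv2.imwrite('pics/end.png',np.hstack([cv2.resize(w['pixels'],(400,250)),cv2.resize(s['pixels'][140:340,180:500],(400,250))])[:,:,::-1])
E
```

```text
time: 20.02
ee_pos: [0.4746, 0.0173, 0.1592]
tcp_rot: [-180.0, 0.1, -168.2]
wrist_force: [0.4, 0.2, -0.1]
opening: 0.0852
grasp_force: 0.0
time: 20.9
ee_pos: [0.4348, 0.009, 0.2591]
tcp_rot: [-180.0, 0.2, -168.2]
wrist_force: [1.0, -0.6, -0.5]
opening: 0.085
grasp_force: 0.0
{'position': [323.1, 192.4], 'conf': 0.9} [323.38123453 191.50237611]
```

View pics/end.png

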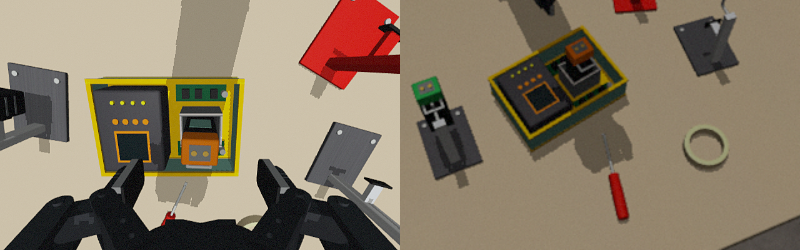

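The pack stands upright in the bay (scene marker within 1 px of the seated position). The green pack still hangs, the tape and screwdriver have not moved, and the gripper is clear.

```bash
python3 -c "
from workcell import bot
print(bot.job_done())"
```

```text
the job is handed in; nothing more can be done
None
```

The orange-capped pack is off its hook and standing upright on the bay floor, the green pack, tape roll and screwdriver are as they were, and I handed the job in with the robot clear at about 21 s.

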